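Switch on the interlocked bench supply box

ROBOT

A 6-joint arm with a two-finger parallel gripper is mounted at the origin on a cart in front of the work surface, level with it; the furniture and walls round the work are solid. World frame = base frame: x ahead of the robot, y to its left, z up, the work surface at z = 0. Lengths are in m, angles in degrees, forces in N, time in s.
With the tool pointing down it reaches from about 0.375 to 0.75 m from the base axis. Payload 9 kg.
Tool frame: the origin (TCP) lies where the fingers leave the gripper's body, on its centre line; the fingertips stand 73 mm ahead of it and the grasp point (between the pads) lies 54 mm ahead of it (robot.tip_reach is the distance from the TCP to the fingertips, in m); z points along the fingers, y is the direction in which the jaws open and shut (so a half turn about z gives the same grasp; the last joint's range is limited). The gripper opens to 85 mm and grips with 20 to 120 N. Pads are 22 mm wide; open, the fingers measure 114 mm over their backs; the gripper's body (76 mm by 85 mm) begins 54 mm behind the grasp point. The pads swing forward as they close: fully open they stand 13 mm farther back than shut.
Start: joints at [64.017, 5.964, 5.575, 89.605, 0, 77.527], TCP at [0.14, 0.583, 0.304] pointing down, gripper open.
Joint ranges: [-171.21, 171.21], [-48.23, 106.86], [-62.78, 66.21], [-105.2, 120.99], [-86.42, 89.51], [-180, 180]. Speed limits (degrees/s): [127.2, 127.2, 147.25, 180, 180, 180].

INTERFACE

Orientations are given as [roll, pitch, yaw] about the fixed x, y, z axes, in that order (R = Rz(yaw) Ry(pitch) Rx(roll)).
In Python, from plant import robot gives the robot as it stands. Calls block until the motion is done:
- robot.move_pose(position, orientation): joint-space move of the TCP to a pose.
- robot.line_to(position, vel=0.15, rotation=None, guard=None): straight line of the TCP; rotation=None keeps the orientation; vel is the mean speed in m/s. With guard (N) it stops when the force on the tool has changed by that much, and returns True; else False.
- robot.goto_joints(angles): joint-space move.
- robot.set_gripper(opening): finger opening in m; the grip force is fixed at half the most; returns when the fingers have stopped.
- robot.pause(seconds).
- robot.ik(position, orientation): joint angles nearest the present ones, or None.
- robot.observe(): the state.
- robot.grab_frame(name): name is "side" or "top" or "wrist"; returns the picture (420x560x3 uint8, blue, green, red); there is no depth.
- robot.get_calibration(name): a dict with "vertical_fov" (degrees; the focal length in pixels is half the picture's height over the tangent of half this angle, whatever the lens; pixels are square), "cx", "cy" (the principal point, pixels), "rvec" (rotation vector, rad) and "tvec" (3), from world to camera coordinates, as OpenCV has them. Camera axes: x right, y down, z forward; pixel columns grow to the right and rows downward; lengths in m; the calibration is good to about 2 mm. The wrist camera is an equidistant fisheye: a pixel r from the principal point sees the ray r / f radians off the axis. A picture is of the moment at which its call begins: read the wrist's pose just before it. get_calibration takes no time and is no camera call; for the wrist camera it gives the pose at the moment of the call.
A pose or a line that the arm cannot do raises robot.IKError and nothing moves.
- robot.job_done(): hands the job in, once; it reports no verdict.
The state is a dict: "time": time; "q": joint angles; "qvel": joint speeds; "joint_torque": joint torques, N m; "tool_pos": TCP position; "tcp_rot": TCP orientation; "ft_force": force on the tool from outside, world axes, zero at the start; "torque": the same for the moment, N m; "gripper_width": finger opening in m.
Only numpy, scipy, OpenCV 4.12 (cv2) and the standard library are available. Lean on these libraries where they do the work, as an engineer would, in place of code of your own. Each camera call takes 0.05 s, during which the arm holds its last target. There are 200 camera calls.

TASK

Put the bench supply box into service: first swing the red isolator lever clockwise until it is fully home against its stop, which frees the blue selector lever; then swing the selector lever counter-clockwise all the way over to its own stop. Turn them gently by feel, never forcing a lever against its stop or the interlock, leave the things lying round the box alone, and let go of both levers.

Things in the scene. Friction and masses are not known exactly. Their poses are not given: they have to be found in the camera images.
- supply_box: grey steel box fixed on the table, 180 x 300 x 70 mm (x, y, z). Origin: centre of its underside; x to its back, y to its left seen from the front, z up. The red isolator lever turns about the vertical axis through (0, +75 mm), the blue selector lever about that through (0, -75 mm). Both point to the front (-x) when off and swing outwards, away from each other.
- isolator (a joint): angle of the red lever, rad: 0 off (pointing to the box's front), growing clockwise seen from above, to the box's left. Even drag, 6 N at the grip; stays where left. Home is a hard stop that differs from box to box, anywhere from 0.7 to 1.5 rad; it cannot be seen, only felt. The selector is freed only within about 0.05 rad of it. Over 35 N at the grip overloads it.
- selector (a joint): angle of the blue lever, rad: 0 off (pointing to the box's front), growing counter-clockwise seen from above, to the box's right. Drag 5 N at the grip; stays where left. The interlock blocks it hard at about 0.1 rad until the isolator is home; once freed it swings to its hard stop at about 0.9 rad. Over 35 N at the grip against either overloads it.
- isolator_grip (a point): middle of the red upright grip post at the end of the isolator lever, 60 mm from the lever's axis, 125 mm above the table. The post is round, 16 mm in diameter, and stands from 90 mm (upper face of the lever arm) to 145 mm above the table.
- selector_grip (a point): middle of the blue upright grip post of the selector lever: the same sizes, 60 mm from its axis, 125 mm above the table.
- oil_filter: bystander: white round oil filter with a green band, standing, 67 mm across, 91 mm high; origin at the centre of its underside
- torch: bystander: black torch lying down, 127 mm long, 36 mm thick; origin at its underside's centre
- threadlock: bystander: small red bottle with white pointed cap, standing, 33 mm across, 104 mm high; origin at the centre of its underside
- tape_measure: bystander: yellow tape measure, 68 x 83 x 37 mm; origin at the centre of its underside
- pliers: bystander: pliers with red handles, lying, 173 mm long, 12 mm thick; origin at the centre of its underside

How it is judged (in metres and radians):
On the way:
1. the isolator is turned on, past 0.65 rad, with the selector still off, below 0.3 rad (value of joint isolator above 0.65 rad and value of joint selector below 0.3 rad), for 0.2 s.
At the end, for the whole second after the job is handed in: the isolator stands past 0.65 rad and the selector, which only a fully home isolator lets through, past 0.8 rad; both levers are at rest (value of joint isolator above 0.65 rad and value of joint selector above 0.8 rad and velocity of joint isolator between -0.05 and 0.05 rad/s and velocity of joint selector between -0.05 and 0.05 rad/s); the robot touches nothing.
It fails at once if the isolator is forced against its stop: more than 35 N on the stop pin (about 35 N at the grip) (contact force between stop_a and anything else above 35 N).
It fails at once if the selector is forced against the interlock or its stop: more than 13 N on its tongue (about 35 N at the grip) (contact force between tongue and anything else above 13 N).
It fails at once if a bystander is shifted by more than 30 mm (distance of any of oil_filter, torch, threadlock, tape_measure, pliers from where it was at the start of the episode above 0.03 m).
It also fails if it takes over 67 s, if anything falls off the work surface, if the arm or the gripper's body presses on something with over 40 N, if the wrist force passes 120 N, or if a joint passes its speed limit or range.

## Working session

There is one attempt and no reset: what is moved stays moved. The work goes in short steps, each a Python script; the robot and the scene stay as the last script left them, time stands still between calls to the robot, and variables do not carry over. Pictures are saved under pics/ and viewed, about 8 in all and at most 12, crops included, and the job is handed in when it is done.

```bash
ls; mkdir -p pics; python3 - <<'E'
from plant import robot
import cv2
for n in("top","side"):
    cv2.imwrite(f"pics/{n}0.png",robot.grab_frame(n)); print(n,robot.get_calibration(n))
o=robot.observe();print(o)
E
```

```text
pics
top {'vertical_fov': 52.03447097762296, 'cx': 276.89815992408893, 'cy': 214.0531232044153, 'rvec': array([ 2.17814084, -2.17975046,  0.08951391]), 'tvec': array([2.98283694e-04, 4.92613480e-01, 1.50982734e+00])}
side {'vertical_fov': 42.223544313578294, 'cx': 283.0563044273608, 'cy': 210.8548480482288, 'rvec': array([ 1.93774787, -0.57437873,  0.36522618]), 'tvec': array([-0.42966386,  0.19384687,  1.56303172])}
{'time': 0.1, 'q': array([ 6.40155987e+01,  5.99474730e+00,  5.53196449e+00,  8.96040925e+01,
       -3.48701116e-04,  7.75280432e+01]), 'qvel': array([-0.0651451 , -0.00162636, -0.00662823,  0.07124492, -0.09939887,
        0.03697651]), 'joint_torque': array([ 6.39039135e-03, -5.58210182e+01,  5.04719567e+01,  1.30280157e-02,
       -3.05956710e-04,  2.03860276e-05]), 'tool_pos': array([0.14007923, 0.58320536, 0.30320894]), 'tcp_rot': array([-1.79934628e+02, -1.41020311e-02,  1.66487548e+02]), 'ft_force': array([ 0.50395687, -0.19791653, -0.70907659]), 'torque': array([-0.01475941, -0.01841294,  0.02002607]), 'gripper_width': 0.08532065773072026}
```

View pics/top0.png

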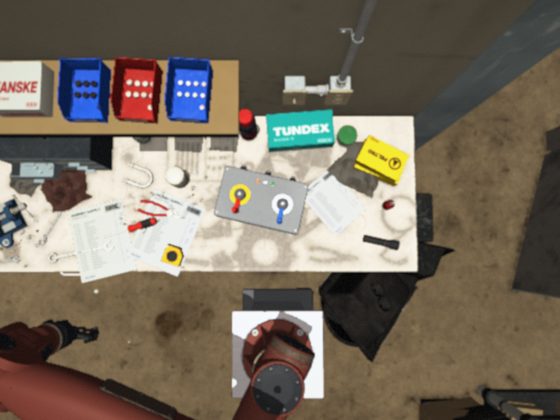

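View pics/side0.png

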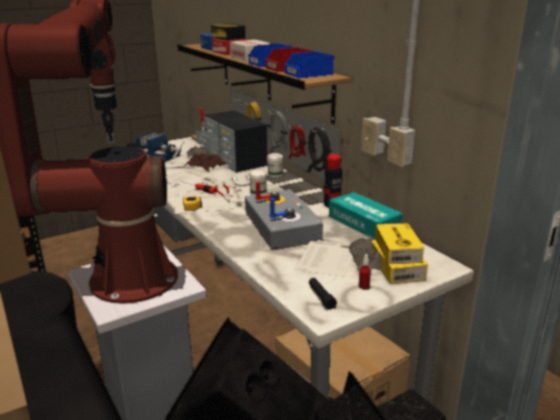

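The top view shows the box with the red lever (pivot about 239,193; grip 236,205) and the blue lever (pivot about 283,204; grip 280,217). The bystanders are clear of it: the oil filter is at (177,177), and the pliers and tape are further left. The side view agrees. I'll get a rough fix first, then check it with the wrist camera from nearer.

```bash
cat > h.py <<'E'
import numpy as np, cv2
from plant import robot
def ray(cal,uv,h=420,fish=False):
    f=h/2/np.tan(np.radians(cal["vertical_fov"])/2)
    d=(np.array(uv,float)-[cal["cx"],cal["cy"]])/f
    if fish:
        r=np.hypot(*d); d3=np.array([*(d/max(r,1e-9)*np.sin(r)),np.cos(r)])
    else: d3=np.array([*d,1.])
    R=cv2.Rodrigues(np.array(cal["rvec"],float))[0]
    return -R.T@np.ravel(cal["tvec"]), R.T@d3
def onplane(cal,uv,z,fish=False):
    c,d=ray(cal,uv,fish=fish); return c+d*(z-c[2])/d[2]
E
python3 - <<'E'
from h import *
c=robot.get_calibration("top")
p=[onplane(c,uv,z) for uv,z in [((239,193),.08),((283,204),.08),((236,209),.145),((280,219),.145),((224,167),.07),((309,181),.07),((299,234),.07),((214,215),.07)]]
for x in p: print(x.round(3))
d=p[0]-p[1]; print(np.hypot(*d[:2]),np.degrees(np.arctan2(-d[0],d[1])))
m=(p[0]+p[1])/2
yaw=np.degrees(np.arctan2(-d[0],d[1]))
for y in (yaw,yaw+180,yaw-180):
  print(robot.ik([m[0]-.03,m[1],.36],[180,0,y]))
q=robot.ik([m[0]-.04,m[1],.36],[180,0,yaw])
robot.move_pose([m[0]-.04,m[1],.36],[180,0,yaw])
c=robot.get_calibration("wrist"); cv2.imwrite("pics/w1.png",robot.grab_frame("wrist"))
print(robot.observe()["tool_pos"],robot.observe()["time"],-cv2.Rodrigues(c["rvec"])[0].T@c["tvec"]); np.save("w1.npy",c,allow_pickle=True)
E
```

```text
[0.56 0.13 0.08]
[ 0.522 -0.021  0.08 ]
[0.499 0.134 0.145]
[ 0.466 -0.01   0.145]
[0.653 0.183 0.07 ]
[ 0.603 -0.111  0.07 ]
[ 0.42  -0.076  0.07 ]
[0.485 0.216 0.07 ]
0.15564638630797117 -14.156901286023414
[  -8.5215117    -7.82506599   -2.21070178   95.61436421    0.
 -174.36461041]
[-8.5215117  -7.82506599 -2.21070178 95.61436421  0.          5.63538959]
[-8.5215117  -7.82506599 -2.21070178 95.61436421  0.          5.63538959]
[0.50121758 0.05464222 0.35998008] 3.8 [0.58126828 0.03577875 0.43107222]
```

View pics/w1.png

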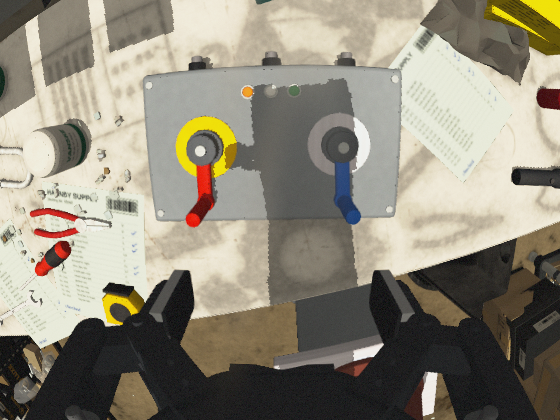

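The wrist view shows both levers near 0, pointing to the front. The red post top is at about (193,221) and the blue one at about (354,216). The red hub is at (205,150) on its yellow disc, the blue hub at (343,148), and the box-top corners are clear. Now I'll measure these with masks and rays.

```bash
python3 - <<'E'
from h import *
c=np.load("w1.npy",allow_pickle=True).item(); im=cv2.imread("pics/w1.png")
hsv=cv2.cvtColor(im,cv2.COLOR_BGR2HSV)
P=lambda uv,z:onplane(c,uv,z,True)
H,S,V=[hsv[...,i].astype(int) for i in range(3)]
roi=np.zeros(H.shape,bool); roi[60:232,140:405]=1
red=roi&((H<6)|(H>174))&(S>150); blue=roi&(H>105)&(H<125)&(S>130)
yel=roi&(H>22)&(H<35)&(S>150)
def big(m):
    n,l,s,ce=cv2.connectedComponentsWithStats(m.astype(np.uint8)); k=1+np.argmax(s[1:,4]); return l==k,s[k]
for n,m in(("red",red),("blue",blue)):
    b,s=big(m); print(n,s)
    ys,xs=np.nonzero(b); R=8/0.00; 
    end=b&(np.arange(420)[:,None]>ys.max()-13)
    (cx,cy)=np.argwhere(end).mean(0)[::-1]; print(n,"end",cx,cy,P((cx,cy),.145).round(4))
ys,xs=np.nonzero(big(yel)[0]); pts=np.c_[xs,ys]; hull=cv2.convexHull(pts.astype(np.int32)); e=cv2.fitEllipse(hull); print("disc",e,P(e[0],.07).round(4))
cor=[P(u,.07)[:2] for u in((150,80),(395,78),(389,210),(160,214))]
print(np.round(cor,4),np.mean(cor,0))
for a,b in((0,1),(3,2),(0,3),(1,2)): print(np.linalg.norm(cor[a]-cor[b]),np.degrees(np.arctan2(*(cor[a]-cor[b])[::-1])))
o=robot.observe(); print(o["q"])
E
```

```text
red [186 164  28  63 921]Traceback (most recent call last):
  File "<stdin>", line 13, in <module>
ZeroDivisionError: float division by zero
```

```bash
python3 -c "
import cv2;i=cv2.imread('pics/w1.png')[60:235,140:410];cv2.imwrite('pics/w1c.png',cv2.resize(i,None,fx=2.9,fy=2.9,interpolation=2))"
```

```text
(no output)
```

View pics/w1c.png

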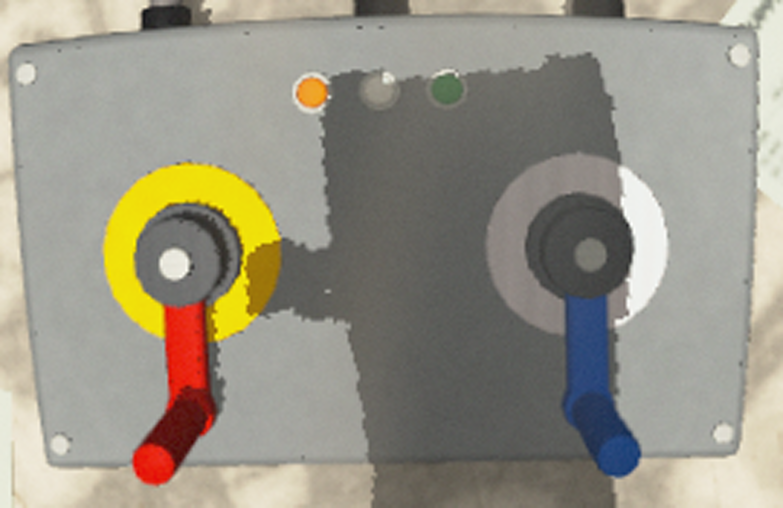

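The enlarged crop gives red post top (192.8,220.3), blue post top (353.4,216.9), disc centres (206.5,146.9) and (339,144.1), and the corner screws.

```bash
python3 - <<'E'
from h import *
c=np.load("w1.npy",allow_pickle=True).item()
P=lambda uv,z:onplane(c,uv,z,True)[:2]
r,b=P((192.8,220.3),.145),P((353.4,216.9),.145)
pr,pb=P((206.5,146.9),.071),P((339,144.1),.071)
cor=[P(u,.07) for u in((149,85.2),(395.5,79),(389.3,209.3),(160.3,213.4))]
print("grips",r,b,"pivots",pr,pb,"cor",np.round(cor,4),np.mean(cor,0))
for n,p,q in(("piv",pr,pb),("grips",r,b),("back",cor[0],cor[1]),("front",cor[3],cor[2])):
    d=p-q; print(n,np.hypot(*d),np.degrees(np.arctan2(-d[0],d[1])))
for n,p,q in(("red",pr,r),("blue",pb,b),("L",cor[0],cor[3]),("R",cor[1],cor[2])):
    d=p-q; print(n,np.hypot(*d),np.degrees(np.arctan2(d[1],d[0])))
print(robot.observe()["q"])
t=robot.get_calibration("top")
E
```

```text
grips [0.4989396  0.14473606] [ 0.46474912 -0.005165  ] pivots [0.5576851  0.12918921] [ 0.52376141 -0.01593443] cor [[ 0.6472  0.1759]
 [ 0.5834 -0.0973]
 [ 0.4326 -0.0616]
 [ 0.4961  0.2116]] [0.5398167  0.05713972]
piv 0.14903586088358814 -13.157051744473659
grips 0.15375082768551576 -12.848621791705535
back 0.28048945642407264 -13.153695678208509
front 0.2805240591163042 -13.08207012250193
red 0.060767906961255294 -14.823356962022503
blue 0.059986924594827226 -10.342365718831095
L 0.15531740419178322 -13.307014681813346
R 0.15496663351588022 -13.294649078947758
[-8.67332831e+00 -9.54110905e+00 -3.76810204e+00  9.57760398e+01
  3.18732347e-04 -1.74524821e+02]
```

The measurements agree: box yaw −13.2°, pivots 149 mm apart (150 nominal), lever lengths 60.8 and 60.0 mm (60 nominal). I'll loosely cage the red post, with the jaws tangential, and swing it in small guarded steps.

```bash
cat >> h.py <<'E'
YAW=np.radians(-13.2); C=np.array([.5405,.0568])   # mean of disc midpoint and screw centre
ax=np.array([-np.sin(YAW),np.cos(YAW)])
PIV={"iso":C+.075*ax,"sel":C-.075*ax}; SG={"iso":-1,"sel":1}
Z=.178
def pose(l,a,z=Z):
    th=YAW+SG[l]*a; p=PIV[l]-.06*np.array([np.cos(th),np.sin(th)])
    return [*p,z],[180,0,np.degrees(th)+180]
def tang(l,a):
    th=YAW+SG[l]*a; return SG[l]*np.array([np.sin(th),-np.cos(th)])
def approach(l,a,w=.034):
    robot.move_pose(*pose(l,a,.26)); robot.set_gripper(w)
    p,r=pose(l,a); hit=robot.line_to(p,vel=.08,guard=6)
    o=robot.observe(); print(l,"down hit",hit,o["tool_pos"].round(4),o["tcp_rot"].round(1),o["ft_force"].round(1),o["gripper_width"],o["time"])
    return o["ft_force"][:2]
def swing(l,a,amax,f0,lim=12,step=.06,guard=8,vel=.02):
    while a<amax-1e-6:
        a=min(a+step,amax); p,r=pose(l,a)
        hit=robot.line_to(p,vel=vel,rotation=r,guard=guard)
        o=robot.observe(); d=o["tool_pos"][:2]-PIV[l]
        real=SG[l]*((np.arctan2(-d[1],-d[0])-YAW+np.pi)%(2*np.pi)-np.pi)
        F=-(o["ft_force"][:2]-f0)@tang(l,real)
        print(f"{a:.3f} real {real:.3f} F {F:.1f} {(o['ft_force'][:2]-f0).round(1)} hit {hit} t {o['time']:.1f}")
        if hit or F>lim: break
    return real,F,hit
E
python3 - <<'E'
from h import *
print(PIV)
q=robot.observe()["q"].copy(); q[5]+=180; robot.goto_joints(q)
for l,A in(("iso",(0,.8,1.6)),("sel",(0,.5,1.0))):
  for a in A: print(l,a,robot.ik(*pose(l,a)))
f0=approach("iso",0.0); np.save("f0.npy",f0)
swing("iso",0.0,0.36,f0)
E
```

```text
{'iso': array([0.55762632, 0.12981842]), 'sel': array([ 0.52337368, -0.01621842])}
iso 0 [  1.59142393  -7.33550054 -20.72792637  76.60757416   0.
  14.79142393]
iso 0.8 [  5.53662113  -0.6513507  -14.33109871  76.320252     0.
  64.57324474]
iso 1.6 [  5.73567384   7.30888518  -6.08563476  76.60548006   0.
 110.60892106]
sel 0 [-16.4946395  -17.48975103 -29.53875878  77.95099226   0.
  -3.2946395 ]
sel 0.5 [-20.08097811 -17.16374665 -29.27249978  77.89124687   0.
 -35.52886787]
sel 1.0 [-22.42142659 -13.9030607  -26.54944964  77.35361106   0.
 -66.51720611]
iso down hit False [0.4996 0.1435 0.1786] [1.800e+02 1.000e-01 1.668e+02] [0.1 0.6 1.1] 0.03387319078702141 8.775
0.060 real 0.062 F 0.7 [-1.  -0.5] hit False t 9.1
0.120 real 0.119 F 1.2 [-0.5 -1.1] hit False t 9.4
0.180 real 0.174 F 3.6 [-0.6 -3.7] hit False t 9.8
0.240 real 0.236 F 5.4 [ 0.  -6.1] hit False t 10.1
0.300 real 0.298 F 5.3 [-0.7 -5.7] hit False t 10.4
0.360 real 0.359 F 4.9 [ 0.3 -6.1] hit False t 10.8
```

Contact gives about 5.5 N of steady drag, as specified. I'll go on until the stop is felt.

```bash
python3 - <<'E'
from h import *
f0=np.load("f0.npy")
print(swing("iso",.36,1.75,f0,vel=.015))
E
```

```text
0.420 real 0.419 F 4.4 [-0.2 -5.4] hit False t 11.2
0.480 real 0.479 F 4.5 [-0.7 -5.3] hit False t 11.6
0.540 real 0.539 F 3.9 [-0.5 -5. ] hit False t 11.9
0.600 real 0.599 F 4.0 [-0.8 -5.1] hit False t 12.3
0.660 real 0.658 F 3.7 [-0.8 -4.9] hit False t 12.7
0.720 real 0.718 F 3.8 [-1.1 -5. ] hit False t 13.1
0.780 real 0.778 F 4.2 [-1.9 -4.8] hit False t 13.5
0.840 real 0.838 F 4.0 [-1.8 -5. ] hit False t 13.9
0.900 real 0.898 F 4.6 [-3.1 -4.2] hit False t 14.3
0.960 real 0.958 F 4.0 [-2.4 -4.7] hit False t 14.7
1.020 real 0.982 F 1.0 [-0.5 -1.4] hit True t 14.9
(np.float64(0.9816527460621254), np.float64(0.9782757327277448), True)
```

It hit at about 0.98 and then relaxed. I'll press again slowly to confirm it's the stop and that the lever is fully home.

```bash
python3 - <<'E'
from h import *
f0=np.load("f0.npy")
for g in (11,13):
    r=swing("iso",.975,1.05,f0,step=.075,guard=g,vel=.008)
c=robot.get_calibration("wrist");cv2.imwrite("pics/w2.png",robot.grab_frame("wrist"))
E
```

```text
1.050 real 0.982 F 0.5 [-0.4 -0.4] hit True t 15.3
1.050 real 0.985 F 0.8 [-0.5 -0.9] hit True t 15.8
```

View pics/w2.png

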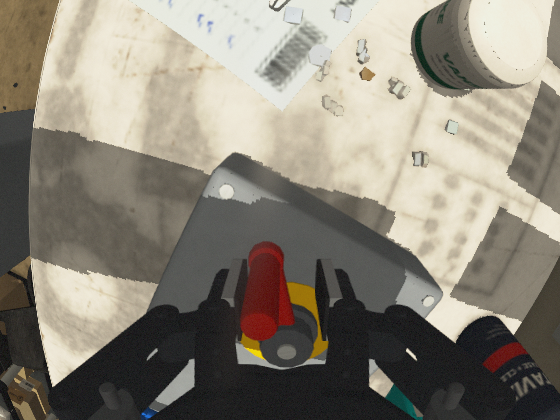

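All three presses stopped at the same place (0.982–0.985), so this is the hard stop. The picture shows the red post (about 265,290) against the trailing finger, with the oil filter well clear. I'll back off, lift straight up, and go to the selector.

```bash
python3 - <<'E'
from h import *
p,r=pose("iso",.84); robot.line_to(p,vel=.03,rotation=r)   # centre the cage on the post
o=robot.observe(); print((o["ft_force"][:2]-np.load("f0.npy")).round(1))
robot.line_to([*p[:2],.26],vel=.1)
f0=approach("sel",0.02); np.save("f1.npy",f0)
swing("sel",0.02,0.44,f0,vel=.015)
E
```

```text
[-0.4 -0.9]
sel down hit False [ 0.465  -0.0038  0.1786] [-1.800e+02  1.000e-01  1.679e+02] [0.4 0.2 0.2] 0.03372102990762192 19.7667
0.080 real 0.081 F 0.2 [0.1 0.2] hit False t 20.2
0.140 real 0.139 F -0.6 [-0.6 -0.5] hit False t 20.6
0.200 real 0.199 F 0.3 [-0.8  0.3] hit False t 20.9
0.260 real 0.253 F 4.9 [-0.3  4.9] hit False t 21.3
0.320 real 0.317 F 4.8 [0.3 4.8] hit False t 21.7
0.380 real 0.379 F 3.3 [-2.   3.1] hit False t 22.1
0.440 real 0.439 F 4.2 [-3.   3.7] hit False t 22.5
```

The selector is past the 0.1 rad interlock with only drag on it, so it's free. Continuing to its stop.

```bash
python3 - <<'E'
from h import *
f0=np.load("f1.npy")
a,F,h=swing("sel",.44,1.3,f0,vel=.015)
a2,F,h=swing("sel",a,a+.08,f0,step=.08,guard=10,vel=.008)
p,r=pose("sel",a2-.14); robot.line_to(p,vel=.03,rotation=r)
print((robot.observe()["ft_force"][:2]-f0).round(1))
robot.line_to([*p[:2],.26],vel=.1)
robot.move_pose([.46,.0568,.36],[180,0,166.8])
robot.pause(.3)
cv2.imwrite("pics/w3.png",robot.grab_frame("wrist")); np.save("w3.npy",robot.get_calibration("wrist"),allow_pickle=True)
cv2.imwrite("pics/top3.png",robot.grab_frame("top"))
o=robot.observe();print(o["ft_force"],o["time"],o["q"])
E
```

```text
0.500 real 0.499 F 5.0 [-4.   4.1] hit False t 22.9
0.560 real 0.559 F 3.8 [-3.9  2.7] hit False t 23.3
0.620 real 0.619 F 4.2 [-4.4  2.7] hit False t 23.7
0.680 real 0.679 F 2.9 [-4.1  1.2] hit False t 24.1
0.740 real 0.739 F 4.3 [-3.9  2.8] hit False t 24.5
0.800 real 0.799 F 4.9 [-4.9  2.6] hit False t 24.9
0.860 real 0.859 F 4.8 [-4.9  2.3] hit False t 25.2
0.920 real 0.919 F 3.7 [-4.6  1. ] hit False t 25.6
0.980 real 0.979 F 4.2 [-4.3  1.7] hit False t 26.0
1.040 real 1.039 F 5.3 [-5.5  1.9] hit False t 26.4
1.100 real 1.059 F 0.2 [-0.2  0.1] hit True t 26.7
1.139 real 1.059 F 0.7 [-0.3  0.7] hit True t 27.1
[-0.9 -0.6]
[-0.40763173 -0.39996501  0.62806182] 29.925 [-9.21816940e+00 -1.65952680e+01 -9.84441418e+00  9.67625262e+01
  2.44180524e-03  3.98881364e+00]
```

View pics/w3.png

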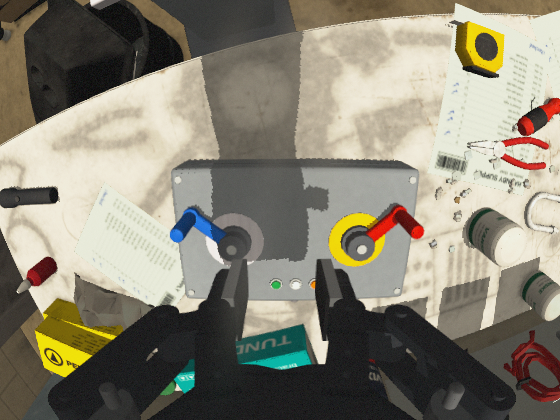

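Both levers are swung outwards, with the blue post top at about (178,235) and the red at about (417,231). The bystanders look undisturbed and the gripper is clear. I'll check the angles, then hand in.

```bash
python3 - <<'E'
from h import *
c=np.load("w3.npy",allow_pickle=True).item()
for l,uv in(("sel",(178,235)),("iso",(417,231))):
    d=onplane(c,uv,.145,True)[:2]-PIV[l]
    print(l,np.hypot(*d),SG[l]*(np.arctan2(-d[1],-d[0])-YAW))
a,b=cv2.imread("pics/top0.png"),cv2.imread("pics/top3.png")
for n,(x,y) in dict(filter=(177,177),pliers=(150,212),tape=(172,256),torch=(381,242),threadlock=(389,205)).items():
    s=np.s_[y-16:y+16,x-18:x+18]; print(n,cv2.absdiff(a[s],b[s]).mean().round(1))
robot.job_done(); print(robot.observe()["time"])
E
```

```text
sel 0.05812672697791456 0.866447930505105
iso 0.06088905306429371 0.8307234833284648
filter 0.7
pliers 0.8
tape 0.7
torch 2.5
threadlock 0.7
the job is handed in; nothing more can be done
the job is handed in; nothing more can be done
```

The supply box is in service and the job is handed in. Both levers are against their stops and released. The clock read about 30 s at my last reading before hand-in, against the 67 s limit.

- **Isolator:** I swung it clockwise with the post loosely caged between the fingers, against about 4–5 N of drag. It met its stop at about 0.83 rad. Two further slow presses stopped at the same place. The guards tripped at about 11–14 N, against the 35 N limit; the peak force itself was not recorded.
- **Selector:** It then passed the interlock with only drag on it and swung counter-clockwise to its stop, which I felt twice at the same place. The final picture puts it at about 0.87 rad; by the feel of the stop it is about 0.9.
- **Final checks:** The gripper was lifted clear at 0.36 m with no residual force on the tool. Before-and-after top views show no change at the oil filter, pliers, tape measure or threadlock. The patch round the torch changed slightly more (2.5 grey levels against 0.7). The arm never went near it, so I take that to be shadow, but I did not check further.

No check failed. The task gives no verdict, so I can't confirm the judged result.

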